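# Power the light pad and present a tacky resin test slide label up

## Task

Power up the light pad: plug the battery block fully home into its bay, with the green key mark on the same side as the green mark at the bay, and let go of it. Then take the blue resin test slide out of its drying block (the small square notch in one corner marks its frosted end: with that end up and the notch at the upper right, the label side faces you) and hold it level and still with the label side up, over the middle of the panel and 5 to 10 cm above it. The coat is still tacky, so never lay the slide on the panel or the bench and finish while still holding it there; leave the rose slide, the two vials and the tape roll where they are.

Things in the scene. Friction and masses are not known exactly. Their poses are not given: they have to be found in the camera images.
- battery: dark grey battery block, loose, 90 g, upright on its plug foot. Origin: centre of the foot's underside; z up. Foot 22 (x) x 34 (y) x 26 mm tall, with a key groove 9 mm wide, 7 mm deep up the middle of its -x side. Head above it, z 26 to 62 mm, 34 (x) x 46 (y) mm: grip here. A green stripe on the head's -x side and top marks the groove side.
- light_pad: LED light pad, fixed. Origin: centre of the panel's underside, on the bench; x points across the panel to the battery bar, z up. Panel in a white frame, 150 (x) x 210 (y) mm, its opal top 14 mm over the bench. Dark grey battery bar 56 (x) x 210 (y) x 36 mm high along the panel's +x edge (x 74 to 130 mm); the bay is at its +y end.
- panel (a point): centre of the top of the panel, 14 mm above the bench; axes as the light pad
- bay (a point): centre of the bay's mouth, on the bar's top 36 mm over the bench; axes as the pad. Opening 24 (x) x 36 (y) x 28 mm deep, 2 mm chamfer. Key rib on its -x wall, 6 mm wide, 4.5 mm proud, starting 6 mm below the mouth; green mark beside it. Home: battery axes parallel to these (other way round stops on the rib), head resting on the bar, battery origin 26 mm below this point.
- blue_slide: clear slide 6 (x) x 30 (y) x 90 (z) mm, blue coat, loose, 35 g. Origin: centre of its lower end; z along its length to the frosted white end (last 30 mm), up at the start. +x is the label side: blue coat and white label with a blue bar. Notch 8 x 8 mm in the frosted end's +y corner. Grip by the long edges (30 mm apart), from above or with the tool leaning to the label side.
- blue_slide_mid (a point): middle of the blue slide, 45 mm from its lower end; axes as the slide
- blue_stand: wooden drying block 62 (x) x 74 (y) x 26 mm, fixed, in which the blue slide stands. Origin: centre of its underside; axes parallel to the slide's at the start. Slot 7.5 (x) x 31.5 (y) mm, 18 mm deep: the slide's lower 18 mm are in it, its origin 8 mm over the bench; it lifts straight up out of it. The wall behind the bench is at x = 0.95 m; a shelf hangs over its far left (x > 0.72, y > 0.1).
- rose_slide: like the blue slide but with a rose coat, loose in its own drying block; bystander, to be left alone. Same origin and axes.
- vial_azure: small screw vial of blue glitter, 24 mm across, 40 mm tall, white cap, loose; bystander. Origin: centre of the underside
- vial_rose: small screw vial of rose glitter, 27 mm across, 45 mm tall, white cap, loose; bystander. Origin: centre of the underside
- masking_tape: roll of blue masking tape lying flat, 100 mm across, 24 mm high, loose; bystander. Origin: centre of the underside
Mind the look-alikes: they are no part of the job. Of the things like the battery, leave any that is purple or red; of the rest the smaller one is meant.

How it is judged (in metres and radians):
On the way, in this order (a step that is already met when the one before it is completed fails the run):
1. the battery block sits fully home in the bay, key to key, and the fingers have let go of it (z of battery in the frame of bay below -0.0235 m and horizontal distance between battery and bay below 0.004 m and angle between battery's own z axis and vertical below 0.06 rad and contact force between the fingers and battery below 0.1 N), for 0.2 s.
2. the blue slide is lifted out of its drying block (height (world z) of blue_slide_mid above 0.08 m and contact force between the fingers and blue_slide above 0.5 N), for 0.1 s.
At the end, for the whole second after the job is handed in: Battery home in the bay (within 2.5 mm of full depth, 4 mm sideways, 0.06 rad upright), not held; blue slide held still by the fingers alone, label side up and level within 0.26 rad, its middle within 35 mm sideways of the panel's centre and 45 to 105 mm above it (all of step 1 and contact force between the fingers and blue_slide above 0.5 N and angle between blue_slide's own x axis and vertical below 0.26 rad and horizontal distance between blue_slide_mid and panel below 0.035 m and z of blue_slide_mid in the frame of panel between 0.045 and 0.105 m and linear speed of blue_slide below 0.02 m/s and angular speed of blue_slide below 0.15 rad/s and contact force between blue_slide and battery below 0.05 N and contact force between blue_slide and light_pad below 0.05 N); the arm keeps its last pose, push and grip.
It fails at once if the blue slide touches the light pad (contact force between blue_slide and light_pad above 0.3 N).
It fails at once if the blue slide is dropped or laid on the bench (height (world z) of blue_slide_mid below 0.035 m).
It fails at once if the rose slide is disturbed (more than 20 mm) (distance of rose_slide from where it was at the start of the episode above 0.02 m).
It fails at once if a vial or the tape roll is pushed away (more than 30 mm) (distance of any of vial_azure, vial_rose, masking_tape from where it was at the start of the episode above 0.03 m).
It also fails if it takes over 61 s, if anything falls off the work surface, if the arm or the gripper's body presses on something with over 40 N, if the wrist force passes 120 N, or if a joint passes its speed limit or range.

## Robot

A 6-joint arm with a two-finger parallel gripper is mounted at the origin on a cart in front of the work surface, level with it; the furniture and walls round the work are solid. World frame = base frame: x ahead of the robot, y to its left, z up, the work surface at z = 0. Lengths are in mm, angles in degrees, forces in N, time in s.
With the tool pointing down it reaches from about 350 to 850 mm from the base axis. Payload 8.1 kg.
Tool frame: the origin (TCP) lies between the finger pads; the fingertips stand 8 mm ahead of it and the grasp point (between the pads) lies 11 mm behind it (r.tip_extent is the distance from the TCP to the fingertips, in mm); z points along the fingers, y is the direction in which the jaws open and shut (so a half turn about z gives the same grasp; the last joint's range is limited). The gripper opens to 85 mm and grips with 20 to 120 N. Pads are 22 mm wide; open, the fingers measure 114 mm over their backs; the gripper's body (76 mm by 85 mm) begins 54 mm behind the grasp point. The pads swing forward as they close: fully open they stand 13 mm farther back than shut.
Start: joints at [-68.606, 7.471, 85.268, -0, 87.261, -4.893], TCP at [265.743, -537.946, 239.292] pointing down, gripper open.
Joint ranges: [-169.43, 169.43], [-51.17, 129.36], [1.28, 143.12], [-76.62, 256.62], [0, 156.53], [-152.29, 152.29]. Speed limits (degrees/s): [136.94, 136.94, 159.86, 180, 180, 180].

## Interface

Orientations are given as [roll, pitch, yaw] about the fixed x, y, z axes, in that order (R = Rz(yaw) Ry(pitch) Rx(roll)).
In Python, from bench import sensors, viewer, hand_in, r gives the robot as it stands. The module is installed in compiled form; this text tells all that it offers.
- The arm moves only by the tool move_arm, never from a script. Its argument "rows" is a list that holds one entry, the list of rows, each a list of 6 numbers: the shift along the tool's x, y, z in m, then the turn, a rotation vector about the tool's x, y, z in degrees. In form: [[[tx, ty, tz, rx, ry, rz], ...]]. A call has 1 to 20 rows; each row is the pose to reach, as a shift and turn from the pose commanded when the call began, along the tool's axes at that moment; what a row does not reach only later rows make up. A row lasts 1/10 s, in which the tool goes at most 50 mm and 8.59 degrees, less where a joint would pass 70% of its speed; a pose out of reach is approached as far as the arm can. A call with a gripper value outside its range is refused whole. "grip" is the opening, from 0 (shut) to 1 (fully open), set as the call begins (left out, the last holds). The fingers move at their own pace and stop on an object; "newtons" is the grip in N (left out, the last holds). Time passes only in rows, so rows that repeat a pose let the fingers close. It gives the time, the measured TCP pose, the force and the opening at its end, in the units of the state.
- sensors.sense(): the state, without advancing time (a new reading comes with each control period).
- viewer.snapshot(name): name is "scene" or "top"; returns a dict with "color" (400x640x3 uint8, red, green, blue), "camera_matrix" (3x3 intrinsics, pixels), "R" (3x3) and "t" (3): a world point X has camera coordinates R X + t. Camera axes: x right, y down, z forward; pixel columns grow to the right and rows downward; lengths in mm; the calibration is good to about 2 mm. A picture is of the moment at which its call begins. There is no depth.
- hand_in(): hands the job in, once; it reports no verdict.
The state is a dict: "time": time; "joint_pos": joint angles; "qd": joint speeds; "joint_efforts": joint torques, N m; "tool_pos": TCP position; "tcp_rot": TCP orientation; "ft_force": force on the tool from outside, world axes, zero at the start; "wrist_torque": the same for the moment, N m; "finger_gap": finger opening in mm.
Only numpy, scipy, OpenCV 4.12 (cv2) and the standard library are available. Lean on these libraries where they do the work, as an engineer would, in place of code of your own. Each camera call takes 0.05 s, during which the arm holds its last target.

## Working session

There is one attempt and no reset: what is moved stays moved. The work goes in short steps, Python scripts to look and compute and a tool call to move; the robot and the scene stay as the last step left them, time stands still between calls to the robot, and variables do not carry over. Pictures are saved under pics/ and viewed, and the job is handed in when it is done.

Besides the shell and the picture viewer there is one more tool, called after "Emit:" as name([rows], argument=value, ...), one row to a line, values as JSON. move_arm: Moves the arm, as the interface text tells. Its arguments: {"type":"object","properties":{"rows":{"type":"array","items":{"type":"array","items":{"type":"array","items":{"type":"number"}}}},"grip":{"type":"number"},"newtons":{"type":"number"}},"required":["rows"]}

```bash
mkdir -p pics
cat > h.py <<'E'
import numpy as np, cv2
from bench import sensors, viewer, hand_in, r
def snap(n,f):
    s=viewer.snapshot(n); cv2.imwrite(f'pics/{f}.png',s['color'][:,:,::-1]); np.savez(f'pics/{f}.npz',**{k:np.array(v) for k,v in s.items()}); return s
def load(f): return dict(np.load(f'pics/{f}.npz'))
def ray(s,uv,z):
    K,R,t=[np.array(s[k],float) for k in('camera_matrix','R','t')]
    c=-R.T@t.ravel(); d=R.T@np.linalg.inv(K)@np.array([uv[0],uv[1],1.]); return c+d*(z-c[2])/d[2]
def proj(s,X):
    K,R,t=[np.array(s[k],float) for k in('camera_matrix','R','t')]
    p=K@(R@np.array(X,float)+t.ravel()); return p[:2]/p[2]
E
python3 - <<'E'
from h import *
for n in('scene','top'):
    s=snap(n,n+'0'); print(n,-s['R'].T@s['t'].ravel(),s['camera_matrix'][0,0],s['R'][2])
print(sensors.sense(),r.tip_extent)
E
```

```text
scene [-276.22335369 -548.92993593  770.24838211] 478.43537347748503 [ 0.66997408  0.4551333  -0.58650524]
top [ 410.05499637   16.0175061  1257.93608553] 393.01744695328773 [ 0.09477757 -0.00832791 -0.99546364]
{'time': 0.1, 'joint_pos': array([-6.86041508e+01,  7.51336332e+00,  8.53238678e+01,  4.38427452e-04,
        8.72631826e+01, -4.89428963e+00]), 'qd': array([-0.00846728, -0.06794744, -0.14508216, -0.00498991,  0.00375864,
        0.05821324]), 'joint_efforts': array([ 2.09088676e-04, -5.70952249e+01, -5.01942515e+01, -2.09405371e-04,
        8.09165445e-03, -1.16349077e-05]), 'tool_pos': array([ 265.57812735, -537.46528495,  238.3144799 ]), 'tcp_rot': array([-1.79899990e+02, -9.00334805e-03,  2.62901097e+01]), 'ft_force': array([-0.34708765,  0.42259132, -0.33784229]), 'wrist_torque': array([ 0.01655272, -0.02145197,  0.03327874]), 'finger_gap': 85.71087257270004} 8.0
```

View pics/scene0.png

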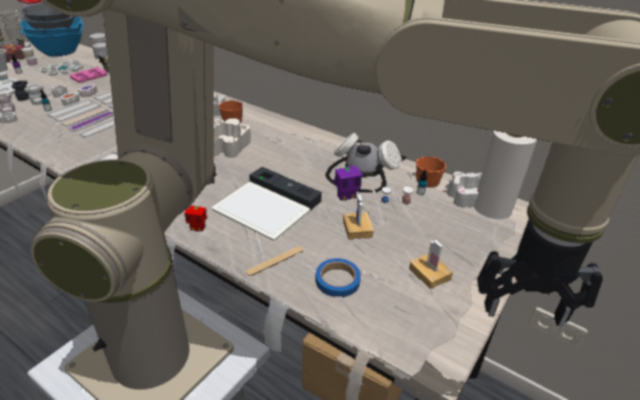

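View pics/top0.png

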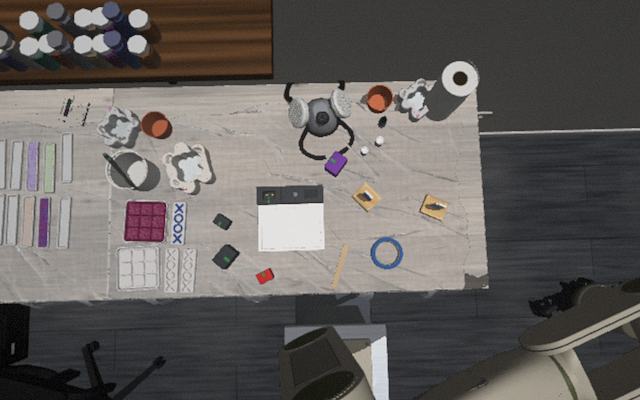

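Run:
```python
from h import *
a=cv2.imread('pics/top0.png'); b=cv2.imread('pics/scene0.png')
def c(i,x0,y0,x1,y1,f,s): cv2.imwrite(f'pics/{f}.png',cv2.resize(i[y0:y1,x0:x1],None,fx=s,fy=s,interpolation=cv2.INTER_CUBIC))
c(a,205,175,335,275,'c1',6); c(a,340,120,460,240,'c2',5)
c(b,320,130,460,290,'c3',4)
```

```text
(no output)
```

View pics/c1.png

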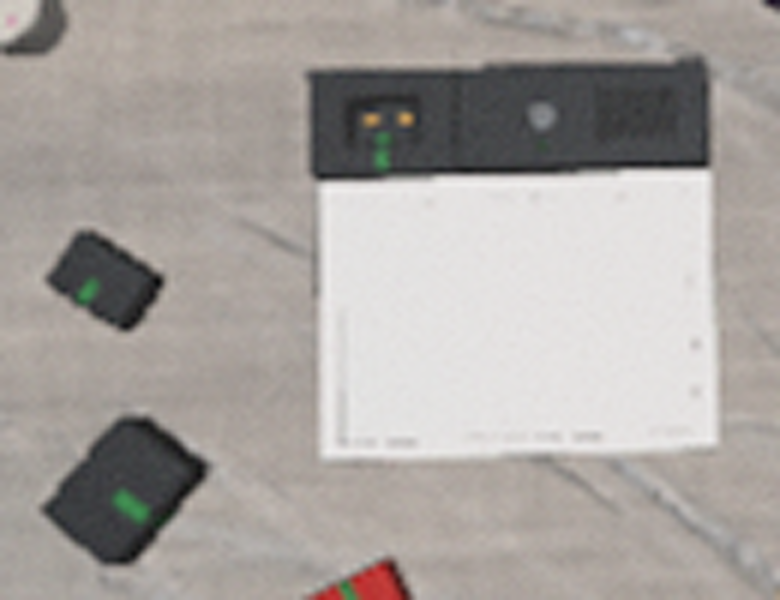

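View pics/c2.png

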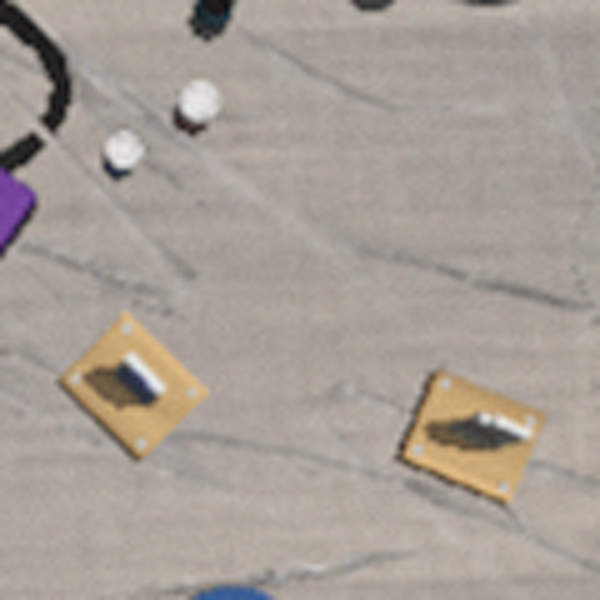

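View pics/c3.png

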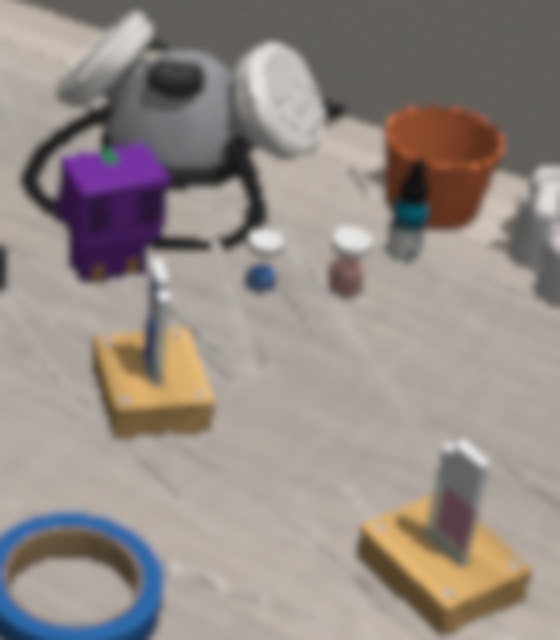

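Run:
```python
from h import *
a=cv2.imread('pics/top0.png'); b=cv2.imread('pics/scene0.png')
def c(i,x0,y0,x1,y1,s): return cv2.resize(i[y0:y1,x0:x1],None,fx=s,fy=s,interpolation=cv2.INTER_CUBIC)
cv2.imwrite('pics/d1.png',c(b,205,160,330,240,6))
x=np.hstack([c(b,340,190,380,240,10),c(b,405,235,455,285,10)[:500,:400]]); cv2.imwrite('pics/d2.png',x)
cv2.imwrite('pics/d3.png',c(a,345,175,390,215,16))
cv2.imwrite('pics/d4.png',c(a,205,205,245,240,16))
```

```text
(no output)
```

View pics/d1.png

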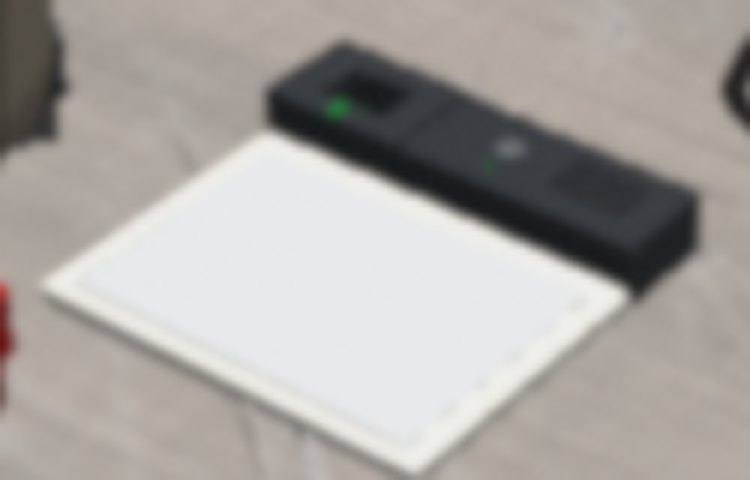

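View pics/d2.png

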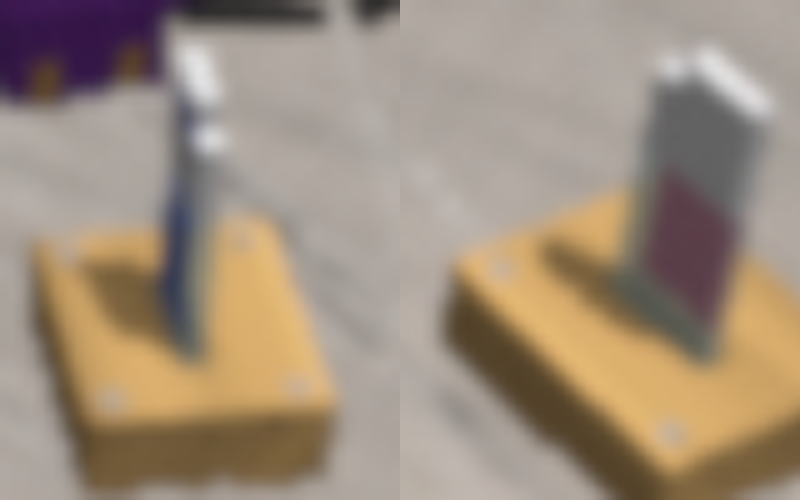

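View pics/d3.png

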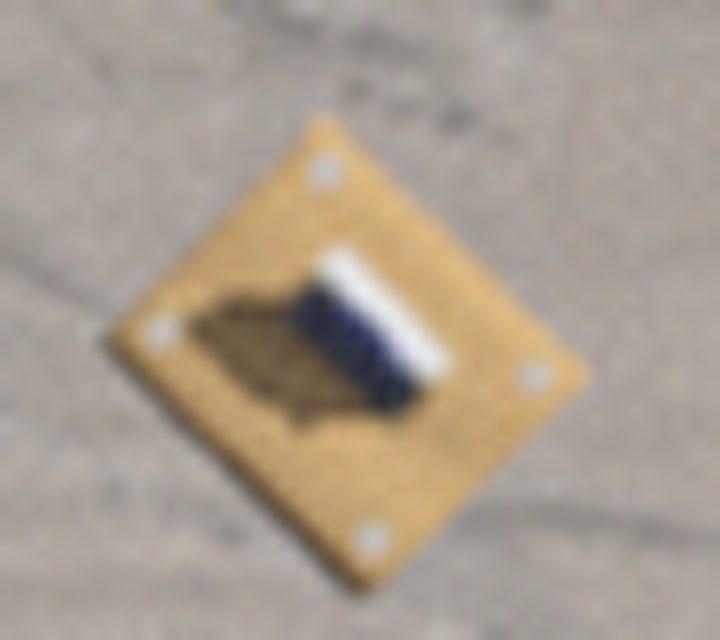

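View pics/d4.png

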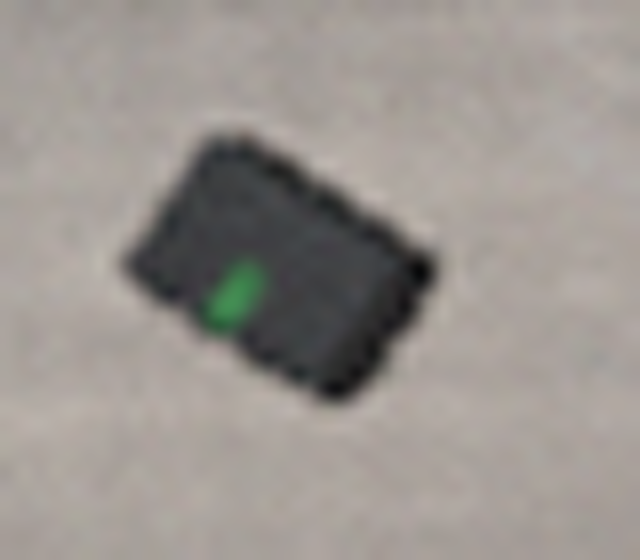

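```bash
cat >> h.py <<'E'
def rect(s,x0,x1,y0,y1,z,sc=4):
    # image: up=+x, left=+y
    P=np.float32([proj(s,(x,y,z)) for x,y in((x1,y1),(x1,y0),(x0,y0),(x0,y1))])
    w,h=int((y1-y0)*sc),int((x1-x0)*sc)
    H=cv2.getPerspectiveTransform(P,np.float32([(0,0),(w,0),(w,h),(0,h)]))
    return cv2.warpPerspective(cv2.cvtColor(s['color'],cv2.COLOR_RGB2BGR),H,(w,h),flags=cv2.INTER_CUBIC)
def grid(im,x1,y1,sc,step=20):
    im=im.copy();h,w=im.shape[:2]
    for k in range(int(-2000/step),int(2000/step)):
        v=k*step
        c=int((y1-v)*sc); r_=int((x1-v)*sc)
        if 0<=c<w: cv2.line(im,(c,0),(c,6),(0,0,255),1); cv2.putText(im,str(v),(c,18),0,.35,(0,0,255))
        if 0<=r_<h: cv2.line(im,(0,r_),(6,r_),(0,0,255),1); cv2.putText(im,str(v),(8,r_),0,.35,(0,0,255))
    return im
E
python3 - <<'E'
from h import *
a=load('top0');b=load('scene0')
for n,uv,z in(('bat',(219.5,221),62),('bay',(268.6,195),36),('stand',(367,197),26),('roseS',(435,207),26)): print(n,ray(a,uv,z))
print('panel corners scene',[ray(b,(205+u/6,160+v/6),14)[:2].round(1) for u,v in((268,130),(40,287),(415,475),(630,293))])
print('bar top scene',[ray(b,(205+u/6,160+v/6),36)[:2].round(1) for u,v in((268,92),(343,40),(698,192),(632,260))])
print('panel top cam',[ray(a,(205+u/6,175+v/6),14)[:2].round(1) for u,v in((322,458),(718,444),)])
print('bar top cam',[ray(a,(205+u/6,175+v/6),36)[:2].round(1) for u,v in((308,73),(705,60),(709,165),(315,180))])
print('nadir',proj(a,(410,16,0)))
x=ray(a,(222,222),62)[:2]; print(x)
im=rect(a,x[0]-50,x[0]+50,x[1]-50,x[1]+50,62,6); cv2.imwrite('pics/e1.png',grid(im,x[0]+50,x[1]+50,6,10))
E
```

```text
bat [480.51958991 343.07807475  62.        ]
bay [559.40040943 196.95569379  36.        ]
stand [ 546.25614301 -111.64578496   26.        ]
roseS [ 509.02042292 -324.86907471   26.        ]
panel corners scene [array([530.8, 229.8]), array([381.5, 227.3]), array([382.8,  20.1]), array([531. ,  21.5])]
bar top scene [array([530.7, 227.9]), array([585.7, 229.6]), array([585.1,  24. ]), array([526.8,  17.9])]
panel top cam [array([384.8, 233.4]), array([386.6,  26.1])]
bar top cam [array([585.1, 235. ]), array([586.6,  27.7]), array([531.4,  27. ]), array([528.9, 231.9])]
nadir [327.68677599 241.43309324]
[477.27994162 335.49611641]
```

View pics/e1.png

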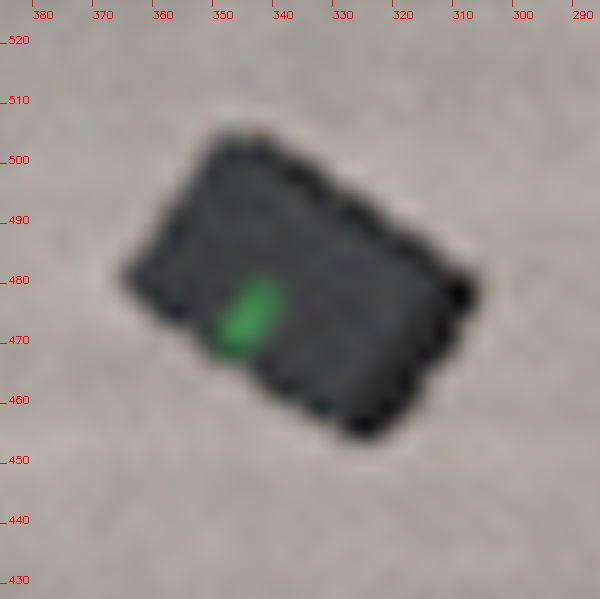

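```bash
cat >> h.py <<'E'
from scipy.spatial.transform import Rotation as Ro
def plan(*tg,st=None):
    st=st or sensors.sense(); R0=Ro.from_euler('xyz',st['tcp_rot'],degrees=True); p0=st['tool_pos']
    for p,rpy in tg:
        d=R0.inv().apply(np.array(p,float)-p0)/1000; w=(R0.inv()*Ro.from_euler('xyz',rpy,degrees=True)).as_rotvec(degrees=True)
        print([round(float(v),4) for v in d]+[round(float(v),2) for v in w])
def stat():
    s=sensors.sense(); print(round(s['time'],2),s['tool_pos'].round(1),s['tcp_rot'].round(2),s['ft_force'].round(2),s['wrist_torque'].round(2),round(s['finger_gap'],1),s['joint_pos'].round(1))
E
python3 - <<'E'
from h import *
plan(((374,-100,250),(180,0,42)),((482,338,200),(180,0,57.3)),((482,338,130),(180,0,57.3)))
E
```

```text
[0.291, -0.3442, -0.011, -0.1, -0.02, -15.71]
[0.5818, -0.689, 0.0396, -0.1, -0.04, -31.01]
[0.5818, -0.6889, 0.1096, -0.1, -0.04, -31.01]
```

Battery candidates in the top view are the small dark block (222,222), the larger dark block (226,257), a red one (264,276) and a purple one (335,162). Red and purple are excluded, so I take the smaller dark one at (222,222), which the close crop confirms has its stripe at lower left. For the slide, the blue one is in the stand at (367,196) and the rose one is at (435,207).

Emit:
move_arm([
  [[0.291,-0.344,-0.011,0,0,-15.7],[0.291,-0.344,-0.011,0,0,-15.7],[0.291,-0.344,-0.011,0,0,-15.7],[0.291,-0.344,-0.011,0,0,-15.7],[0.291,-0.344,-0.011,0,0,-15.7],[0.291,-0.344,-0.011,0,0,-15.7],[0.291,-0.344,-0.011,0,0,-15.7],[0.291,-0.344,-0.011,0,0,-15.7],[0.291,-0.344,-0.011,0,0,-15.7],[0.582,-0.689,0.04,0,0,-31],[0.582,-0.689,0.04,0,0,-31],[0.582,-0.689,0.04,0,0,-31],[0.582,-0.689,0.04,0,0,-31],[0.582,-0.689,0.04,0,0,-31],[0.582,-0.689,0.04,0,0,-31],[0.582,-0.689,0.04,0,0,-31],[0.582,-0.689,0.04,0,0,-31],[0.582,-0.689,0.04,0,0,-31],[0.582,-0.689,0.04,0,0,-31],[0.582,-0.689,0.04,0,0,-31]],
], grip=0.75)

```text
time: 2.1
tool_pos: [481.6, 338.4, 197.6]
tcp_rot: [-179.9, 0.2, 57.4]
ft_force: [-0.1, -0.3, -0.2]
finger_gap: 64.1
```

Run:
```python
from h import *
stat(); snap('scene','scene1'); snap('top','top1'); stat()
plan(((482,338,130),(180,0,57.3)),((481,337,70),(180,0,57.3)))
```

```text
2.1 [481.6 338.4 197.6] [-1.7993e+02  1.5000e-01  5.7420e+01] [-0.08 -0.32 -0.23] [0.01 0.03 0.04] 64.1 [30.1  7.2 90.  -0.  83.  62.7]
2.2 [482.2 336.7 199.1] [1.800e+02 5.000e-02 5.728e+01] [-0.71 -0.83 -0.05] [ 0.02 -0.04 -0.03] 64.4 [29.9  6.9 90.1 -0.  83.  62.7]
[0.001, -0.0009, 0.0691, 0.0, 0.05, -0.02]
[-0.0003, -0.0012, 0.1291, 0.0, 0.05, -0.02]
```

View pics/scene1.png

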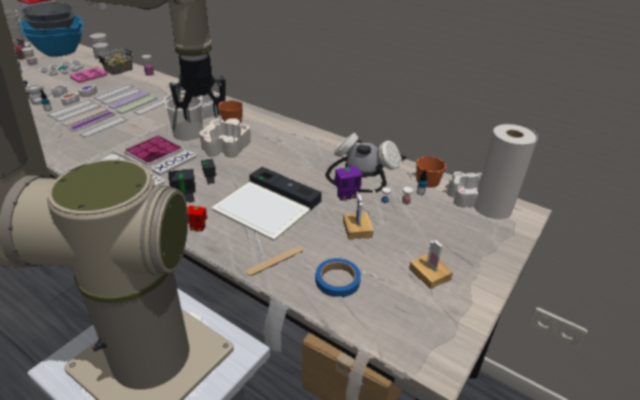

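View pics/top1.png

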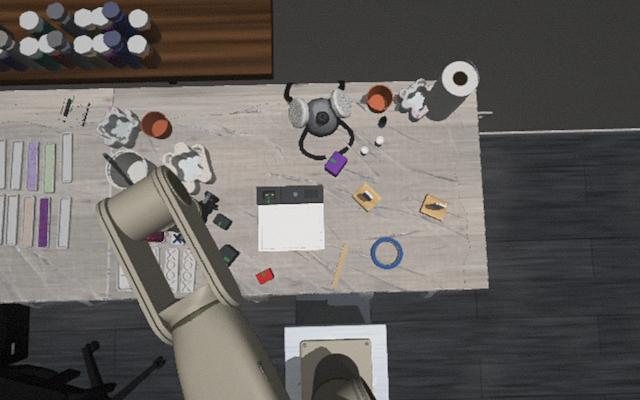

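Run:
```python
from h import *
a=load('top1');b=load('scene1')
print(proj(a,(481.8,337.5,190)),proj(b,(481.8,337.5,190)))
def c(s,x0,y0,x1,y1,k): return cv2.resize(s['color'][y0:y1,x0:x1,::-1],None,fx=k,fy=k,interpolation=cv2.INTER_CUBIC)
i1=c(b,150,60,240,200,6)
for z in(190,):
  u=proj(b,(481.8,337.5,z)); cv2.circle(i1,tuple(int(v) for v in ((u-[150,60])*6)),3,(0,0,255),-1)
cv2.imwrite('pics/f1.png',cv2.resize(i1,None,fx=.7,fy=.7) if 0 else i1[240:840])
cv2.imwrite('pics/f2.png',c(a,185,180,245,235,10))
x=(482,337)
im=rect(b,x[0]-50,x[0]+50,x[1]-50,x[1]+50,62,6); cv2.imwrite('pics/f3.png',grid(im,x[0]+50,x[1]+50,6,10))
```

```text
[208.64214029 218.03744816] [202.10865618 120.3922897 ]
```

View pics/f3.png

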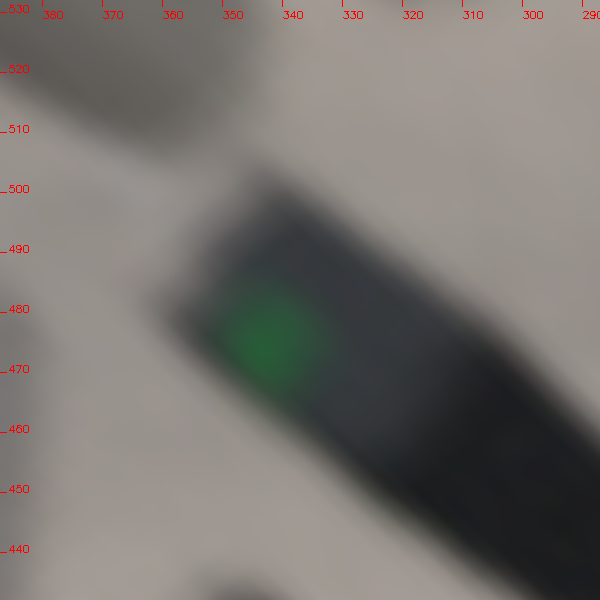

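View pics/f1.png

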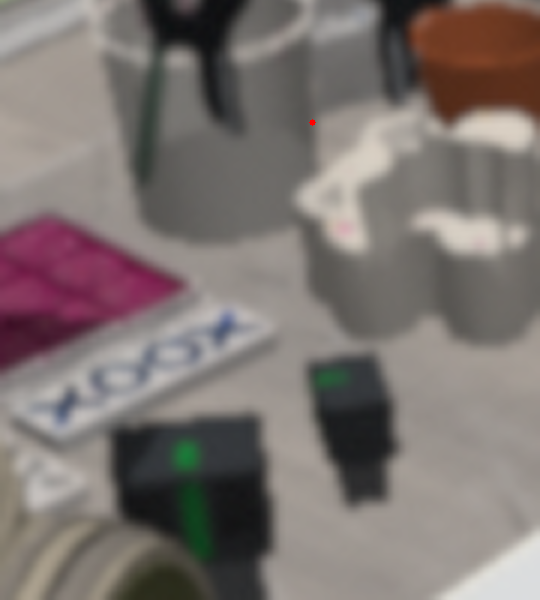

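View pics/f2.png

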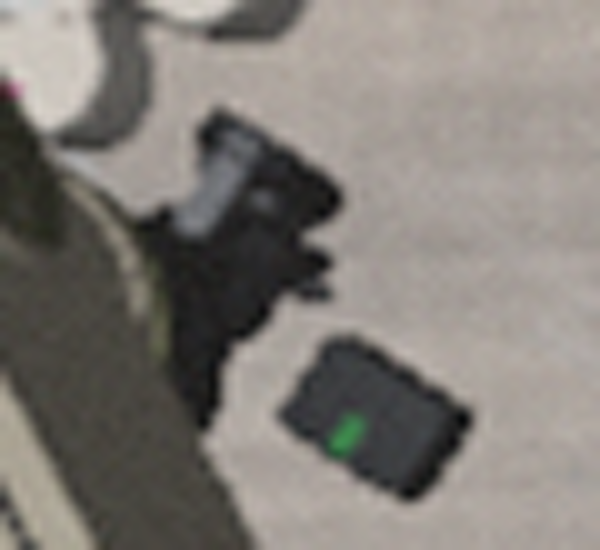

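The small dark block stands alone at about (222,222) in top and (208,170) in scene, with the larger one behind it at (183,185). The fingers hang above it, and their midpoint agrees with the projected TCP. Going down for the grasp.

Run:
```python
from h import *
plan(((482,336.3,39),(180,0,57.3)))
```

```text
[-0.0003, 0.0, 0.1601, 0.0, 0.05, -0.02]
```

Emit:
move_arm([
  [[0,0,0.04,0,0,0],[0,0,0.08,0,0,0],[0,0,0.11,0,0,0],[0,0,0.13,0,0,0],[0,0,0.145,0,0,0],[0,0,0.155,0,0,0],[0,0,0.16,0,0,0],[0,0,0.16,0,0,0],[0,0,0.16,0,0,0]],
])

```text
time: 3.1
tool_pos: [483.2, 337.9, 40.4]
tcp_rot: [180.0, -0.1, 57.3]
ft_force: [-0.3, 0.8, -0.3]
finger_gap: 64.3
```

Emit:
move_arm([
  [[0,0,0,0,0,0],[0,0,0,0,0,0],[0,0,0,0,0,0],[0,0,0,0,0,0],[0,0,0,0,0,0],[0,0,0,0,0,0],[0,0,0,0,0,0]],
], grip=0, newtons=30)

```text
time: 3.8
tool_pos: [482.9, 338.0, 40.1]
tcp_rot: [180.0, -0.1, 57.3]
ft_force: [-0.9, -0.2, 6.0]
finger_gap: 33.6
```

Run:
```python
from h import *
stat()
```

```text
3.8 [482.9 338.   40.1] [ 1.7997e+02 -7.0000e-02  5.7290e+01] [-0.85 -0.17  5.99] [-0.06  0.13 -0.03] 33.6 [30.  16.2 97.1  0.  66.6 62.7]
```

Run:
```python
from h import *
a=load('top0');b=load('scene0')
ims=[]
for s,f in((a,'g1'),(b,'g2')):
    im=rect(s,510,600,150,250,36,7); ims.append(im); cv2.imwrite(f'pics/{f}.png',grid(cv2.convertScaleAbs(im,alpha=2.0),600,250,7,10))
plan(((500,310,150),(180,0,65)),((555,195,130),(180,0,90.5)))
```

```text
[-0.0142, 0.0295, -0.1099, 0.04, -0.07, -7.71]
[-0.0812, 0.1379, -0.0899, 0.05, -0.06, -33.21]
```

View pics/g1.png

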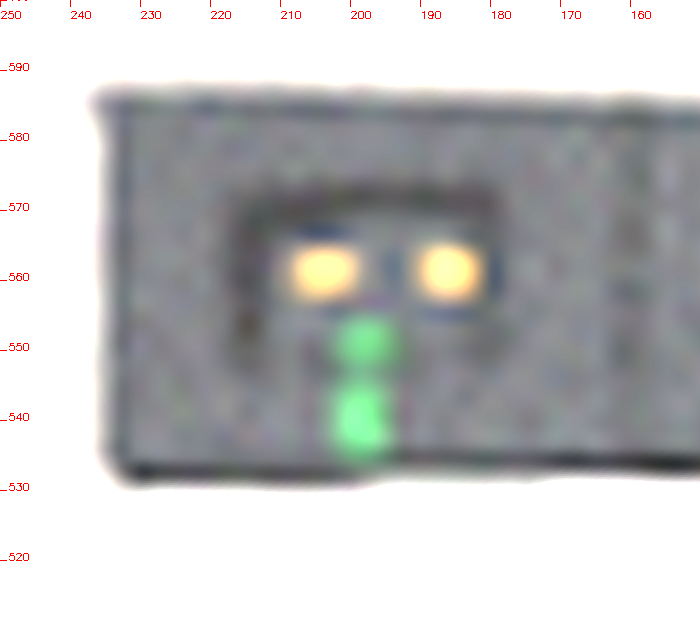

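View pics/g2.png

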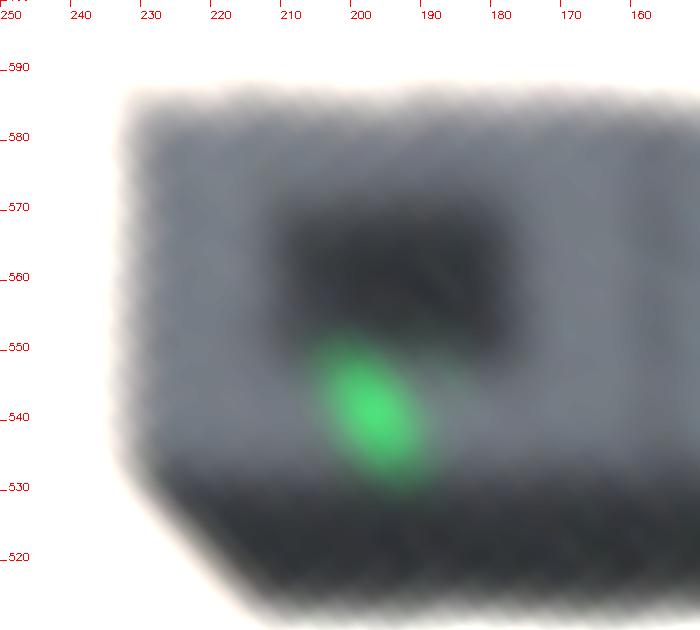

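Emit:
move_arm([
  [[0,0,-0.03,0,0,0],[0,0,-0.07,0,0,0],[-0.014,0.03,-0.11,0,0,-7.7],[-0.04,0.07,-0.1,0,0,-16],[-0.06,0.11,-0.09,0,0,-24],[-0.081,0.138,-0.085,0,0,-33.2],[-0.081,0.138,-0.085,0,0,-33.2],[-0.081,0.138,-0.085,0,0,-33.2],[-0.081,0.138,-0.085,0,0,-33.2]],
])

```text
time: 4.7
tool_pos: [554.4, 195.6, 124.2]
tcp_rot: [-180.0, -0.0, 90.4]
ft_force: [0.4, -0.2, 0.2]
finger_gap: 33.5
```

Run:
```python
from h import *
stat()
a=snap('top','top2');b=snap('scene','scene2'); stat()
def c(s,x0,y0,x1,y1,k): return cv2.resize(cv2.convertScaleAbs(s['color'][y0:y1,x0:x1,::-1],alpha=1.5),None,fx=k,fy=k,interpolation=cv2.INTER_CUBIC)
cv2.imwrite('pics/j1.png',c(a,230,150,330,220,8)); cv2.imwrite('pics/j2.png',c(b,210,110,310,210,6))
```

```text
4.7 [554.4 195.6 124.2] [-1.7998e+02 -2.0000e-02  9.0390e+01] [ 0.38 -0.24  0.19] [ 0.05  0.04 -0.01] 33.5 [14.4 10.3 94.4  0.  75.3 14. ]
4.8 [554.4 196.  124.5] [ 1.7999e+02 -2.0000e-02  9.0500e+01] [-0.03  0.07 -1.5 ] [ 0.02 -0.01 -0.02] 33.7 [14.5 10.3 94.4  0.  75.3 14. ]
```

View pics/j1.png

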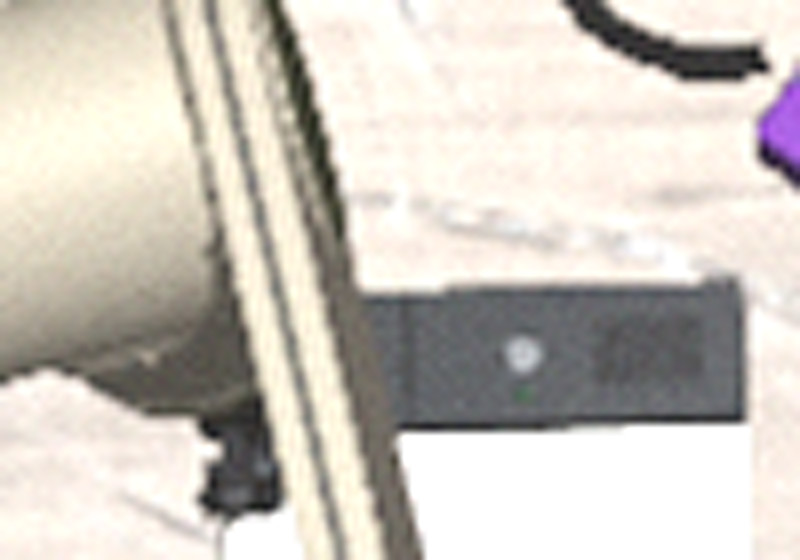

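View pics/j2.png

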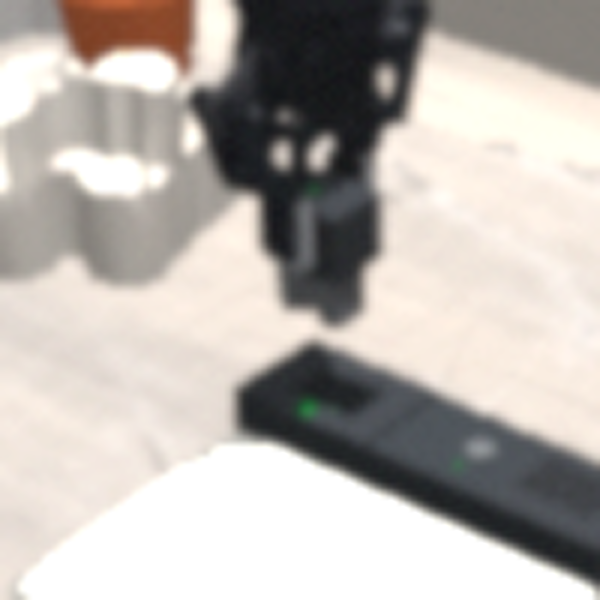

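Run:
```python
from h import *
b=load('scene2')
for u,v,z in((335,326,84.5),(363,312,84.5),(283,305,84.5),(380,250,110.5)): print(ray(b,(210+u/6,110+v/6),z).round(1))
c=cv2.resize(cv2.convertScaleAbs(b['color'][135:170,250:280,::-1],alpha=2.2),None,fx=18,fy=18,interpolation=cv2.INTER_CUBIC)
for X in ((543.4,177.5,84.5),(543.4,211.5,84.5),(565.4,177.5,84.5)):
  u=proj(b,X);cv2.circle(c,tuple(int(v) for v in (u-[250,135]+.5)*18),3,(0,0,255),-1)
cv2.imwrite('pics/k.png',c)
```

```text
[543.5 178.   84.5]
[560.2 175.6  84.5]
[543.  208.1  84.5]
[573.5 175.7 110.5]
```

View pics/k.png

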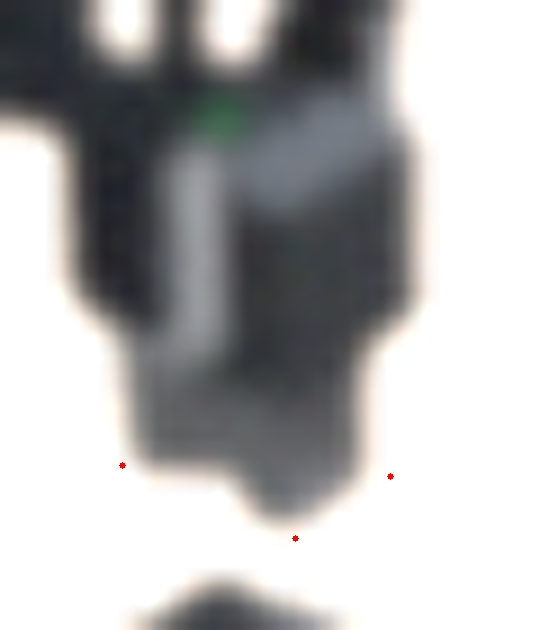

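The battery hangs straight in the hand above the bay, groove and stripe on the −x side, matching the green mark at (261,178) in scene. Lining up and lowering.

Run:
```python
from h import *
plan(((559.7,195.5,85),(180,0,90.5)),((559.7,195.5,68),(180,0,90.5)))
```

```text
[-0.0006, 0.0053, 0.0395, 0.01, -0.02, -0.0]
[-0.0006, 0.0053, 0.0565, 0.01, -0.02, -0.0]
```

Emit:
move_arm([
  [[-0.0006,0.0053,0.01,0,0,0],[-0.0006,0.0053,0.025,0,0,0],[-0.0006,0.0053,0.038,0,0,0],[-0.0006,0.0053,0.044,0,0,0],[-0.0006,0.0053,0.048,0,0,0],[-0.0006,0.0053,0.051,0,0,0],[-0.0006,0.0053,0.053,0,0,0],[-0.0006,0.0053,0.053,0,0,0]],
])

```text
time: 5.6
tool_pos: [560.4, 194.7, 75.3]
tcp_rot: [180.0, -0.0, 90.5]
ft_force: [-15.6, -3.3, 31.4]
finger_gap: 33.5
```

Run:
```python
from h import *
stat()
```

```text
5.6 [560.4 194.7  75.3] [ 1.7997e+02 -2.0000e-02  9.0500e+01] [-15.64  -3.25  31.35] [-0.84  3.39  0.07] 33.5 [14.2 14.2 95.5  0.  70.3 13.7]
```

Emit:
move_arm([
  [[0,0,-0.004,0,0,0],[-0.0005,-0.0018,-0.004,0,0,0],[-0.0005,-0.0018,-0.002,0,0,0],[-0.0005,-0.0018,0,0,0,0],[-0.0005,-0.0018,0.001,0,0,0],[-0.0005,-0.0018,0.001,0,0,0]],
])

```text
time: 6.2
tool_pos: [559.1, 194.3, 75.2]
tcp_rot: [179.9, -0.0, 90.5]
ft_force: [-18.4, -3.2, 42.1]
finger_gap: 33.3
```

Run:
```python
from h import *
stat()
```

```text
6.2 [559.1 194.3  75.2] [ 1.7991e+02 -4.0000e-02  9.0490e+01] [-18.44  -3.23  42.09] [-0.75  3.95 -0.03] 33.3 [14.2 13.9 95.8  0.  70.2 13.7]
```

Emit:
move_arm([
  [[0,0,-0.005,0,0,0],[0,-0.0015,-0.005,0,0,0],[0,-0.0015,-0.005,0,0,0],[0,-0.0015,-0.003,0,0,0],[0,-0.0015,-0.001,0,0,0],[0,-0.0015,0,0,0,0]],
])

```text
time: 6.8
tool_pos: [557.5, 194.1, 75.1]
tcp_rot: [179.9, -0.0, 90.5]
ft_force: [-12.2, -2.2, 42.1]
finger_gap: 33.9
```

Run:
```python
from h import *
stat()
```

```text
6.8 [557.5 194.1  75.1] [ 1.7994e+02 -2.0000e-02  9.0490e+01] [-12.25  -2.16  42.12] [-0.55  3.3  -0.04] 33.9 [14.2 13.7 96.   0.  70.2 13.7]
```

Run:
```python
from h import *
b=snap('scene','scene3'); stat()
c=cv2.resize(cv2.convertScaleAbs(b['color'][135:195,240:300,::-1],alpha=2.0),None,fx=12,fy=12,interpolation=cv2.INTER_CUBIC)[:600]
cv2.imwrite('pics/l.png',c)
a=snap('top','top3')
```

```text
6.85 [557.6 194.1  75.1] [ 1.7992e+02 -3.0000e-02  9.0490e+01] [-18.63  -4.57  43.29] [-0.94  4.06  0.05] 33.9 [14.2 13.7 96.   0.  70.2 13.7]
```

View pics/l.png

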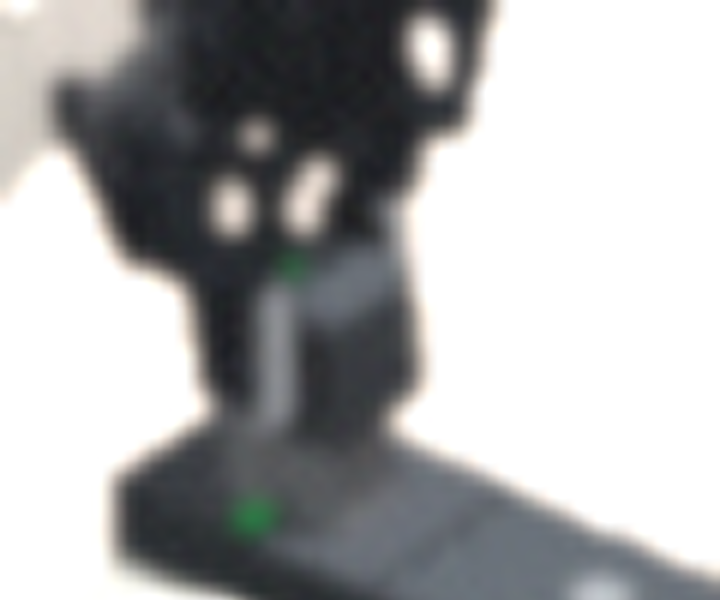

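Run:
```python
from h import *
b=load('scene3')
c=cv2.resize(b['color'][165:185,252:282,::-1],None,fx=26,fy=26,interpolation=cv2.INTER_CUBIC).astype(float)
b0=load('scene0'); d=cv2.resize(b0['color'][165:185,252:282,::-1],None,fx=26,fy=26,interpolation=cv2.INTER_CUBIC).astype(float)
f=lambda c: np.clip((c-15)*2.6,0,255).astype(np.uint8)
c=f(c)
cx,cy,zb=557.6,194.4,35.5
for i,(X) in enumerate([(cx+sx*11,cy+sy*17,zb) for sx in(-1,1) for sy in(-1,1)]):
  u=proj(b,X);cv2.circle(c,tuple(int(v) for v in (u-[252,165]+.5)*26),3,(0,0,255),-1)
cv2.imwrite('pics/m.png',cv2.resize(np.vstack([c,f(d)]),None,fx=.57,fy=.57))
```

```text
(no output)
```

View pics/m.png

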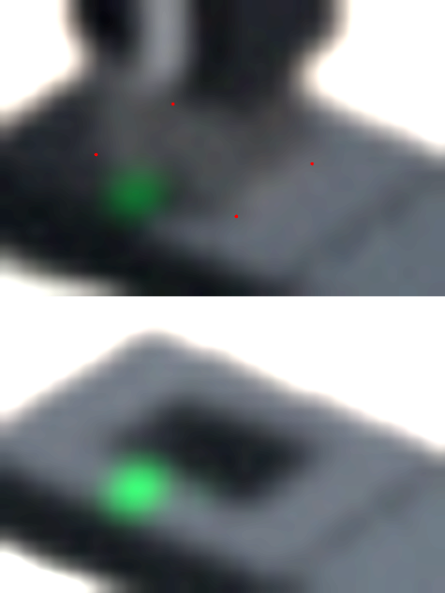

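Run:
```python
from h import *
b=load('scene3')
p=proj(b,(558,194,36))
for d in((0.67,-.4),(1.2,-.3),(1.2,-.7),(1,0),(0,-1)): print(d,(ray(b,p+np.array(d),36)-[558,194,36]).round(2))
```

```text
(0.67, -0.4) [ 2.67 -0.17  0.  ]
(1.2, -0.3) [ 3.17 -1.67  0.  ]
(1.2, -0.7) [ 4.71 -0.36  0.  ]
(1, 0) [ 1.67 -2.2   0.  ]
(0, -1) [3.86 3.26 0.  ]
```

Emit:
move_arm([
  [[0,0,-0.006,0,0,0],[-0.001,0.003,-0.006,0,0,0],[-0.001,0.003,-0.006,0,0,0],[-0.001,0.003,-0.004,0,0,0],[-0.001,0.003,-0.0025,0,0,0],[-0.001,0.003,-0.0025,0,0,0]],
], newtons=70)

```text
time: 7.5
tool_pos: [560.2, 192.8, 75.3]
tcp_rot: [180.0, 0.0, 90.5]
ft_force: [-11.7, -3.0, 28.0]
finger_gap: 33.2
```

Run:
```python
from h import *
stat()
```

```text
7.5 [560.2 192.8  75.3] [1.7998e+02 1.0000e-02 9.0480e+01] [-11.73  -2.98  27.98] [-0.83  2.36 -0.04] 33.2 [14.  14.1 95.6 -0.  70.3 13.6]
```

Emit:
move_arm([
  [[0.0007,0,-0.0005,0,0,0],[0.0014,0,-0.0005,0,0,0],[0.0021,0,-0.0005,0,0,0],[0.0028,0,-0.0005,0,0,0],[0.0035,0,-0.0005,0,0,0]],
])

```text
time: 8.0
tool_pos: [560.7, 194.1, 75.2]
tcp_rot: [179.9, 0.2, 90.5]
ft_force: [-6.8, -12.8, 21.5]
finger_gap: 32.9
```

Emit:
move_arm([
  [[0.0007,0,0,0,0,0],[0.0014,0,0,0,0,0],[0.0021,0,0,0,0,0],[0.0028,0,0,0,0,0],[0.0035,0,0,0,0,0]],
])

```text
time: 8.5
tool_pos: [561.6, 198.7, 74.0]
tcp_rot: [179.8, 0.1, 90.4]
ft_force: [6.5, -2.9, 1.5]
finger_gap: 33.1
```

Emit:
move_arm([
  [[0,0,0.0015,0,0,0],[0,0,0.003,0,0,0],[0,0,0.004,0,0,0],[0,0,0.005,0,0,0]],
])

```text
time: 8.9
tool_pos: [561.6, 199.3, 68.6]
tcp_rot: [179.8, 0.0, 90.5]
ft_force: [5.3, -2.1, 4.4]
finger_gap: 32.9
```

Run:
```python
from h import *
stat()
```

```text
8.9 [561.6 199.3  68.6] [1.7979e+02 2.0000e-02 9.0460e+01] [ 5.27 -2.1   4.36] [-0.43 -1.06 -0.01] 32.9 [14.6 14.9 95.4 -0.1 69.5 14.2]
```

It dropped in. Pushing home in steps.

Emit:
move_arm([
  [[0,0.0004,0.003,0,0,0],[0,0.0004,0.006,0,0,0],[0,0.0004,0.009,0,0,0],[0,0.0004,0.012,0,0,0],[0,0.0004,0.015,0,0,0],[0,0.0004,0.015,0,0,0]],
])

```text
time: 9.5
tool_pos: [561.6, 199.1, 53.0]
tcp_rot: [179.8, 0.0, 90.5]
ft_force: [7.8, -3.2, -0.2]
finger_gap: 33.1
```

Run:
```python
from h import *
stat()
```

```text
9.5 [561.6 199.1  53. ] [1.7984e+02 4.0000e-02 9.0460e+01] [ 7.79 -3.22 -0.25] [-0.53 -1.47  0.04] 33.1 [14.6 16.  95.8 -0.1 68.  14.2]
```

Emit:
move_arm([
  [[0,0,0.002,0,0,0],[0,0,0.004,0,0,0],[0,0,0.005,0,0,0],[0,0,0.006,0,0,0],[0,0,0.007,0,0,0],[0,0,0.007,0,0,0]],
])

```text
time: 10.1
tool_pos: [561.8, 198.9, 49.7]
tcp_rot: [179.8, 0.1, 90.5]
ft_force: [-10.6, -9.7, 31.9]
finger_gap: 32.9
```

Run:
```python
from h import *
stat()
```

```text
10.1 [561.8 198.9  49.7] [1.7985e+02 6.0000e-02 9.0470e+01] [-10.57  -9.68  31.94] [-1.18  1.51  0.09] 32.9 [14.6 16.3 95.8 -0.1 67.7 14.2]
```

Seated at TCP z 49.7 (expected 49 to 50) with a firm stop. Releasing the load, opening and rising.

Emit:
move_arm([
  [[0,0,-0.0025,0,0,0],[0,0,-0.0025,0,0,0],[0,0,-0.0025,0,0,0],[0,0,-0.0025,0,0,0],[0,0,-0.0025,0,0,0],[0,0,-0.0025,0,0,0],[0,0,-0.0025,0,0,0]],
], grip=0.65)

```text
time: 10.8
tool_pos: [560.0, 199.8, 48.6]
tcp_rot: [-180.0, 0.0, 90.5]
ft_force: [-0.4, 0.7, 0.0]
finger_gap: 55.3
```

Emit:
move_arm([
  [[0,0,-0.01,0,0,0],[0,0,-0.03,0,0,0],[0,0,-0.06,0,0,0],[0,0,-0.1,0,0,0],[0,0,-0.14,0,0,0],[0,0,-0.18,0,0,0],[0.05,0,-0.2,0,0,0],[0.1,0,-0.2,0,0,0],[0.1,0,-0.2,0,0,0]],
])

```text
time: 11.7
tool_pos: [558.8, 305.0, 251.2]
tcp_rot: [179.8, -0.2, 90.7]
ft_force: [-0.4, -0.1, -1.3]
finger_gap: 55.7
```

Run:
```python
from h import *
stat()
a=snap('top','top4');b=snap('scene','scene4')
c=lambda s,x0,y0,x1,y1,k: cv2.resize(cv2.convertScaleAbs(s['color'][y0:y1,x0:x1,::-1],alpha=1.5),None,fx=k,fy=k,interpolation=cv2.INTER_CUBIC)
cv2.imwrite('pics/n1.png',c(b,230,130,330,210,7));cv2.imwrite('pics/n2.png',c(a,230,150,330,220,7))
```

```text
11.7 [558.8 305.  251.2] [179.84  -0.2   90.71] [-0.41 -0.15 -1.3 ] [-0.03 -0.04  0.08] 55.7 [23.9 12.6 78.3  0.1 88.9 23.2]
```

View pics/n1.png

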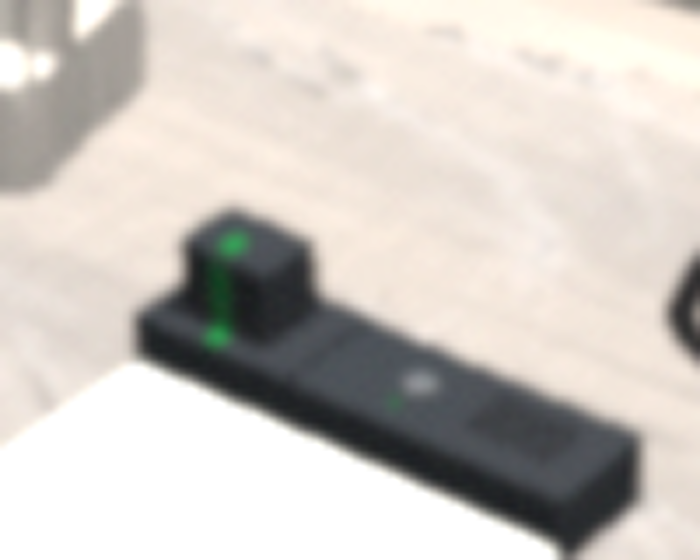

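View pics/n2.png

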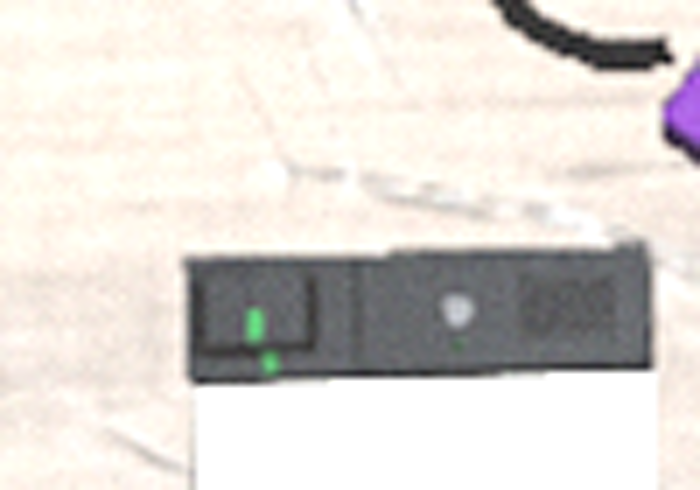

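Battery seated: in both views the head rests on the bar, its stripe in line with the bay mark (scene ~(261,178), top ~(268,201)). The seating position also shows the top camera is accurate here and the scene camera reads about 4 mm low in y. Now the slide.

Run:
```python
from h import *
a=load('top4');b=load('scene4')
P=[ray(a,(345+u/16-.5,175+v/16-.5),26)[:2] for u,v in((110,340),(322,115),(592,378),(365,592))]
print([p.round(1) for p in P],np.mean(P,0))
S=[ray(a,(345+u/16-.5,175+v/16-.5),98)[:2] for u,v in((330,258),(440,368))]; print(S)
cx,cy=np.mean(P,0)
im=rect(a,cx-60,cx+60,cy-60,cy+60,26,5);cv2.imwrite('pics/o1.png',grid(im,cx+60,cy+60,5,10))
im=rect(a,cx-50,cx+50,cy-50,cy+50,98,6);cv2.imwrite('pics/o2.png',grid(im,cx+50,cy+50,6,10))
im=rect(b,cx-60,cx+60,cy-60,cy+60,26,5);cv2.imwrite('pics/o3.png',grid(im,cx+60,cy+60,5,10))
```

```text
[array([551.5, -62.5]), array([ 595.2, -105.9]), array([ 541.5, -157.3]), array([ 500.4, -111. ])] [ 547.15077433 -109.15044218]
[array([557.51920232, -99.28022202]), array([ 536.41756714, -118.99158561])]
```

View pics/o1.png

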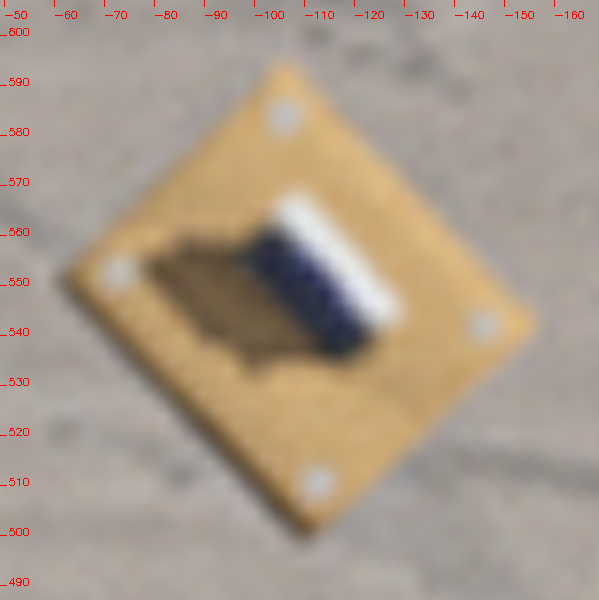

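View pics/o2.png

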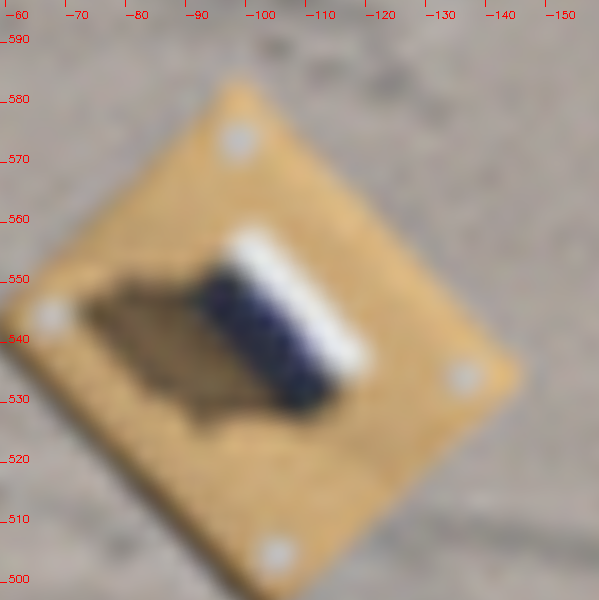

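View pics/o3.png

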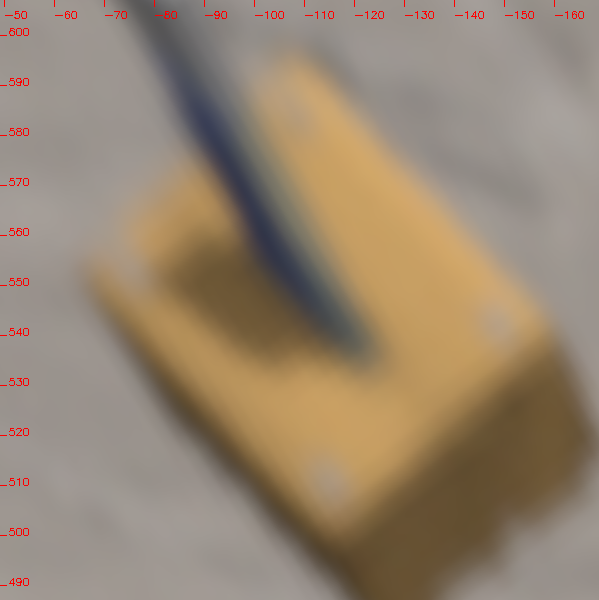

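```bash
cat > p.py <<'E'
from h import *
def grasp(t=45,G=(547.5,-109.8,62),yaw=133.5):
    y=np.radians(yaw); xs=np.array([np.cos(y),np.sin(y),0]); t=np.radians(t)
    tz=-xs*np.sin(t)-np.array([0,0,np.cos(t)]); ty=-np.array([-np.sin(y),np.cos(y),0]); tx=np.cross(ty,tz)
    R=np.column_stack([tx,ty,tz]); return np.array(G)+11*tz,R,tz
def e(R): return Ro.from_matrix(R).as_euler('xyz',degrees=True)
E
python3 - <<'E'
from p import *
T,R,tz=grasp(); print(T,e(R),tz)
plan(((480,60,240),e(R)),(T-tz*110,e(R)))
E
```

```text
[ 552.85414207 -115.4420885    54.22182541] [180.   45.  133.5] [ 0.48674019 -0.51291714 -0.70710678]
[-0.2402, -0.0816, 0.0094, -16.79, -42.83, -40.61]
[-0.3595, -0.0636, 0.1174, -16.79, -42.83, -40.61]
```

Emit:
move_arm([
  [[-0.12,-0.04,0.005,-8,-21,-20],[-0.12,-0.04,0.005,-8,-21,-20],[-0.12,-0.04,0.005,-8,-21,-20],[-0.12,-0.04,0.005,-8,-21,-20],[-0.24,-0.082,0.009,-16.8,-42.8,-40.6],[-0.24,-0.082,0.009,-16.8,-42.8,-40.6],[-0.24,-0.082,0.009,-16.8,-42.8,-40.6],[-0.24,-0.082,0.009,-16.8,-42.8,-40.6],[-0.36,-0.064,0.117,-16.8,-42.8,-40.6],[-0.36,-0.064,0.117,-16.8,-42.8,-40.6],[-0.36,-0.064,0.117,-16.8,-42.8,-40.6],[-0.36,-0.064,0.117,-16.8,-42.8,-40.6],[-0.36,-0.064,0.117,-16.8,-42.8,-40.6],[-0.36,-0.064,0.117,-16.8,-42.8,-40.6]],
])

```text
time: 13.2
tool_pos: [498.2, -61.6, 132.5]
tcp_rot: [180.0, 45.0, 133.2]
ft_force: [1.1, 0.5, -0.2]
finger_gap: 55.4
```

Run:
```python
from p import *
stat(); b=snap('scene','scene5');a=snap('top','top5');T,R,tz=grasp(); plan((T-tz*40,e(R)),(T,e(R)))
print(proj(a,T),proj(b,T))
```

```text
13.2 [498.2 -61.6 132.5] [179.99  44.99 133.22] [ 1.13  0.5  -0.17] [ 0.3   0.21 -0.02] 55.4 [ 12.1 -22.4 135.6 -50.1  52.1  -4.2]
[0.0017, 0.001, 0.0704, -0.02, 0.04, -0.17]
[0.0017, 0.001, 0.1104, -0.02, 0.04, -0.17]
[369.06369272 193.81555574] [360.73761608 211.8953099 ]
```

View pics/scene5.png

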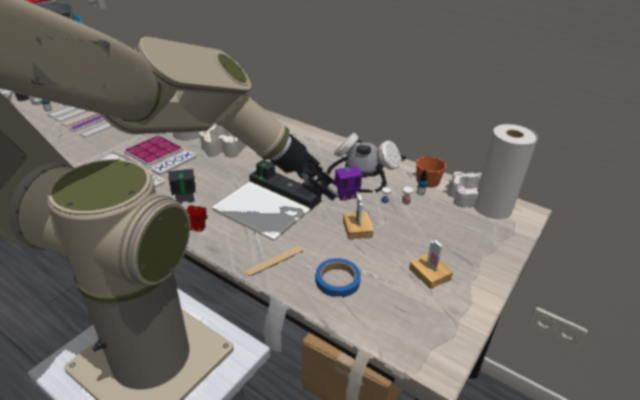

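View pics/top5.png

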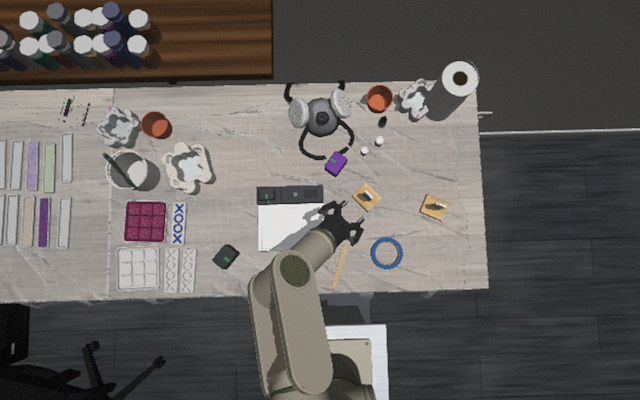

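The hand is lined up on the label side of the blue slide at (367,196), fingers open at about (345,222), and the battery is still home at (268,195). Advancing.

Emit:
move_arm([
  [[0.0017,0.001,0.03,0,0,0],[0.0017,0.001,0.055,0,0,0],[0.0017,0.001,0.075,0,0,0],[0.0017,0.001,0.09,0,0,0],[0.0017,0.001,0.102,0,0,0],[0.0017,0.001,0.11,0,0,0],[0.0017,0.001,0.11,0,0,0],[0.0017,0.001,0.11,0,0,0]],
])

```text
time: 14.1
tool_pos: [552.0, -115.2, 53.4]
tcp_rot: [180.0, 45.0, 133.4]
ft_force: [-0.0, -0.1, 0.3]
finger_gap: 55.4
```

Run:
```python
from p import *
stat(); b=snap('scene','scene6');a=snap('top','top6')
c=lambda s,x0,y0,x1,y1,k: cv2.resize(s['color'][y0:y1,x0:x1,::-1],None,fx=k,fy=k,interpolation=cv2.INTER_CUBIC)
cv2.imwrite('pics/q1.png',np.hstack([c(b,320,180,390,250,8)[:,:560],]));cv2.imwrite('pics/q2.png',c(a,335,170,395,220,10))
```

```text
14.1 [ 552.  -115.2   53.4] [179.97  44.99 133.36] [-0.04 -0.14  0.26] [ 0.22  0.21 -0.01] 55.4 [  2.5  -3.9 130.7 -61.6  37.5   5. ]
```

View pics/q1.png

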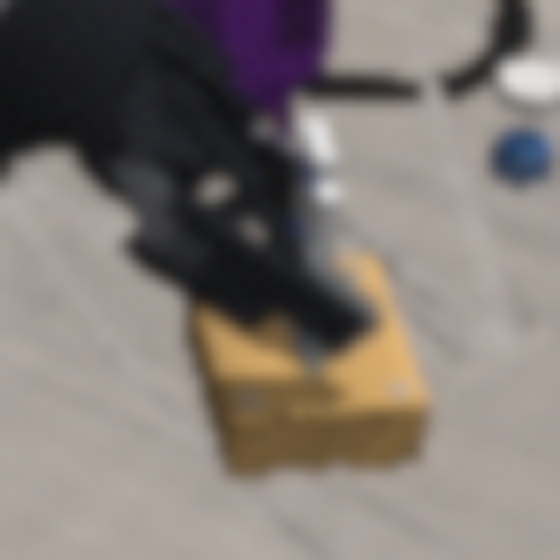

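View pics/q2.png

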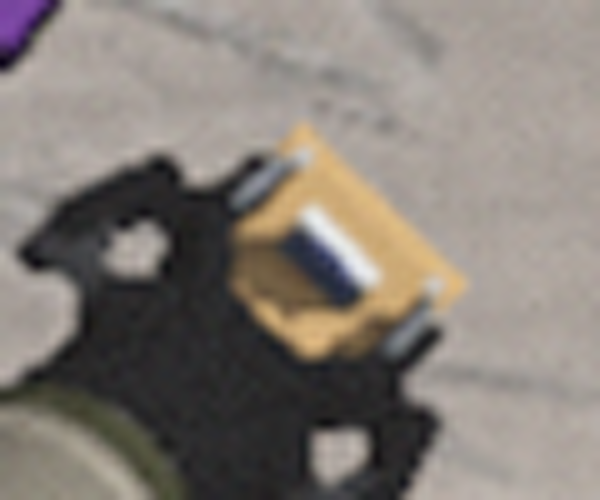

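The fingers straddle the slide evenly, pads at (362,188) and (376,202) in top. Closing.

Emit:
move_arm([
  [[0,0,0,0,0,0],[0,0,0,0,0,0],[0,0,0,0,0,0],[0,0,0,0,0,0],[0,0,0,0,0,0],[0,0,0,0,0,0],[0,0,0,0,0,0],[0,0,0,0,0,0]],
], grip=0, newtons=40)

```text
time: 15.0
tool_pos: [552.0, -115.6, 53.2]
tcp_rot: [180.0, 45.0, 133.3]
ft_force: [-1.1, 2.9, 5.4]
finger_gap: 29.2
```

Run:
```python
from p import *
stat(); s=sensors.sense(); p=s['tool_pos']; rp=s['tcp_rot']
plan((p+[0,0,10],rp),(p+[0,0,40],rp),(p+[0,0,140],rp))
```

```text
15.0 [ 552.  -115.6   53.2] [179.96  44.99 133.34] [-1.15  2.91  5.38] [0.26 0.08 0.16] 29.2 [  2.5  -3.9 130.7 -61.6  37.4   5. ]
[-0.0071, 0.0, -0.0071, 0.0, 0.0, 0.0]
[-0.0283, 0.0, -0.0283, 0.0, 0.0, 0.0]
[-0.099, 0.0001, -0.099, 0.0, 0.0, 0.0]
```

Emit:
move_arm([
  [[-0.003,0,-0.003,0,0,0],[-0.007,0,-0.007,0,0,0],[-0.012,0,-0.012,0,0,0],[-0.018,0,-0.018,0,0,0],[-0.028,0,-0.028,0,0,0],[-0.04,0,-0.04,0,0,0],[-0.055,0,-0.055,0,0,0],[-0.075,0,-0.075,0,0,0],[-0.099,0,-0.099,0,0,0],[-0.12,0,-0.12,0,0,0],[-0.12,0,-0.12,0,0,0]],
])

```text
time: 16.1
tool_pos: [553.7, -116.1, 229.1]
tcp_rot: [179.6, 45.3, 133.0]
ft_force: [-0.0, -0.5, 0.4]
finger_gap: 29.3
```

Run:
```python
from p import *
stat(); b=snap('scene','scene7');a=snap('top','top7')
c=lambda s,x0,y0,x1,y1,k: cv2.resize(s['color'][y0:y1,x0:x1,::-1],None,fx=k,fy=k,interpolation=cv2.INTER_CUBIC)
cv2.imwrite('pics/q3.png',c(b,310,100,410,240,4))
```

```text
16.1 [ 553.7 -116.1  229.1] [179.55  45.29 133.02] [-0.05 -0.49  0.44] [0.26 0.26 0.05] 29.3 [  2.4 -23.4 125.6 -42.2  52.7 -22. ]
```

View pics/q3.png

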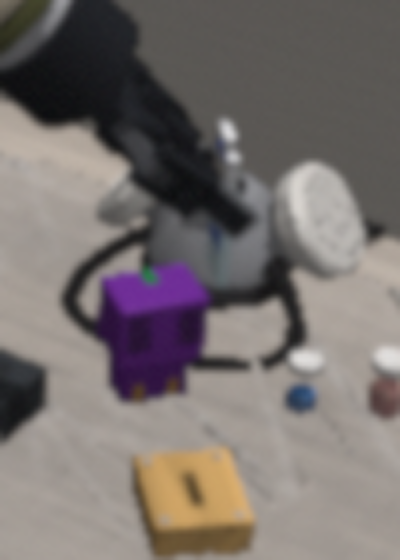

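Slide is out of the block and held, with the stand slot empty at (358,222). Now swing it label side up through the vertical tool pose and over the panel.

```bash
cat >> p.py <<'E'
def final(psi=100,t=45,h=75,pc=(459,130.5),s=54):
    y=np.radians(psi); t=np.radians(t); zs=-np.array([np.cos(y),np.sin(y),0]); up=np.array([0,0,1.])
    tz=-up*np.sin(t)-zs*np.cos(t); ty=-np.cross(zs,up); tx=np.cross(ty,tz)
    G=np.array([pc[0],pc[1],14+h])+(s-45)*zs
    return G+11*tz,np.column_stack([tx,ty,tz]),tz
E
python3 - <<'E'
from p import *
T,R,tz=final(); print(T,e(R),tz)
plan(((510,10,260),(180,0,120)),(T+[0,0,90],e(R)),(T,e(R)))
E
```

```text
[459.21216776 129.29673687  81.22182541] [180. -45. 100.] [-0.1227878   0.69636424 -0.70710678]
[0.0594, 0.0562, -0.1108, 5.28, 44.79, 12.58]
[0.2082, 0.101, -0.134, 0.07, 87.22, 36.89]
[0.2718, 0.1009, -0.0704, 0.07, 87.22, 36.89]
```

Emit:
move_arm([
  [[0.01,0.009,-0.018,0.9,7.5,2.1],[0.02,0.018,-0.036,1.8,15,4.2],[0.03,0.028,-0.055,2.7,22.5,6.3],[0.04,0.038,-0.074,3.6,30,8.4],[0.05,0.047,-0.092,4.4,37.5,10.5],[0.059,0.056,-0.111,5.3,44.8,12.6],[0.059,0.056,-0.111,5.3,44.8,12.6],[0.059,0.056,-0.111,5.3,44.8,12.6]],
])

```text
time: 17.0
tool_pos: [509.5, 8.9, 257.3]
tcp_rot: [-179.8, 0.1, 120.0]
ft_force: [1.3, -1.1, -0.8]
finger_gap: 29.4
```

Run:
```python
from p import *
stat()
T,R,tz=final()
plan((T+[0,0,90],e(R)))
```

```text
17.0 [509.5   8.9 257.3] [-1.7976e+02  6.0000e-02  1.2001e+02] [ 1.31 -1.09 -0.76] [ 0.04 -0.06  0.04] 29.4 [ -4.6  -6.9  97.8  -0.2  89.2 -34.7]
[0.1296, 0.017, 0.0859, -8.07, 44.64, 18.88]
```

Emit:
move_arm([
  [[0.02,0.002,0.012,-1.3,7.4,3.1],[0.042,0.005,0.026,-2.6,14.8,6.2],[0.064,0.008,0.042,-4,22.3,9.4],[0.086,0.011,0.057,-5.3,29.7,12.5],[0.108,0.014,0.072,-6.7,37.2,15.7],[0.13,0.017,0.086,-8.1,44.6,18.9],[0.13,0.017,0.086,-8.1,44.6,18.9],[0.13,0.017,0.086,-8.1,44.6,18.9],[0.13,0.017,0.086,-8.1,44.6,18.9]],
])

```text
time: 17.9
tool_pos: [460.3, 130.5, 174.4]
tcp_rot: [179.6, -44.8, 100.4]
ft_force: [0.1, -1.3, 0.2]
finger_gap: 29.2
```

Run:
```python
from p import *
stat(); b=snap('scene','scene8');a=snap('top','top8')
c=lambda s,x0,y0,x1,y1,k: cv2.resize(s['color'][y0:y1,x0:x1,::-1],None,fx=k,fy=k,interpolation=cv2.INTER_CUBIC)
cv2.imwrite('pics/r1.png',c(b,200,80,330,240,3.5));cv2.imwrite('pics/r2.png',c(a,240,160,350,260,6))
T,R,tz=final()
plan((T,e(R)))
```

```text
17.9 [460.3 130.5 174.4] [179.56 -44.82 100.41] [ 0.12 -1.34  0.25] [-0.35 -0.09 -0.01] 29.2 [-18.8   3.3 108.1  38.3  93.2 -35.5]
[-0.0669, -0.0023, 0.0656, 0.19, 0.13, 0.32]
```

View pics/r2.png

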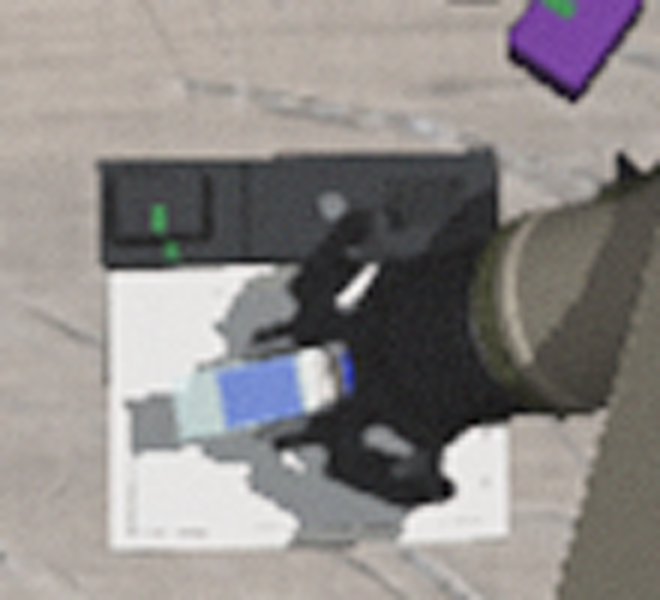

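View pics/scene8.png

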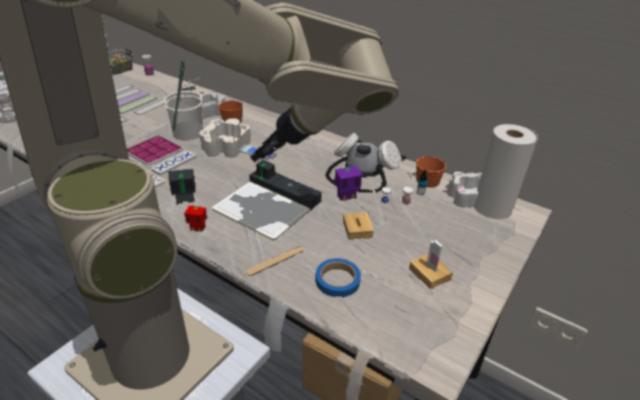

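Run:
```python
from p import *
a=load('top8')
p=[ray(a,(240+u/6-.4,160+v/6-.4),184)[:2] for u,v in((176,415),(353,370))]
print(p,np.mean(p,0),np.linalg.norm(p[0]-p[1]))
```

```text
[array([448.61653824, 175.21726013]), array([466.9583275 ,  94.47564674])] [457.78743287 134.84645343] 82.79872804244886
```

View pics/r1.png

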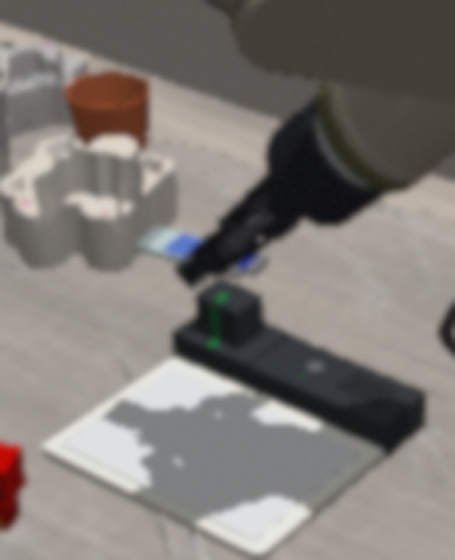

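```bash
python3 - <<'E'
from p import *
st=sensors.sense(); R=Ro.from_euler('xyz',st['tcp_rot'],degrees=True).as_matrix(); G=st['tool_pos']-11*R[:,2]
# slide axes in tool: zs,xs with t=45: xs=(tx? )
Rf=final()[1]; xs_t=Rf.T@[0,0,1]; zs_t=Rf.T@(-np.array([np.cos(np.radians(100)),np.sin(np.radians(100)),0]))
xs=R@xs_t; zs=R@zs_t; print(xs,zs,'mid',G-9*zs)
for nm in('top8','scene8'):
  s=load(nm); im=s['color'][:,:,::-1].copy(); im=cv2.resize(im,None,fx=6,fy=6,interpolation=cv2.INTER_CUBIC)
  ys=np.cross(zs,xs)
  P=[G+(d-54)*zs+3*xs+w*ys for d,w in((0,-15),(0,15),(90,15),(90,-15))]
  q=np.array([(proj(s,p)+.5)*6 for p in P]).astype(int)
  for k in q: cv2.circle(im,tuple(int(v) for v in k),4,(0,0,255),-1)
  c=q.mean(0).astype(int); cv2.imwrite(f'pics/s_{nm}.png',im[c[1]-150:c[1]+150,c[0]-250:c[0]+250])
E
python3 -c "
import cv2,numpy as np
cv2.imwrite('pics/s.png',np.vstack([cv2.imread('pics/s_top8.png'),cv2.imread('pics/s_scene8.png')]))"
```

```text
[-0.00662338  0.00112895  0.99997743] [ 0.17520642 -0.9845291   0.002272  ] mid [460.42562199 131.93468476 182.73158146]
```

View pics/s.png

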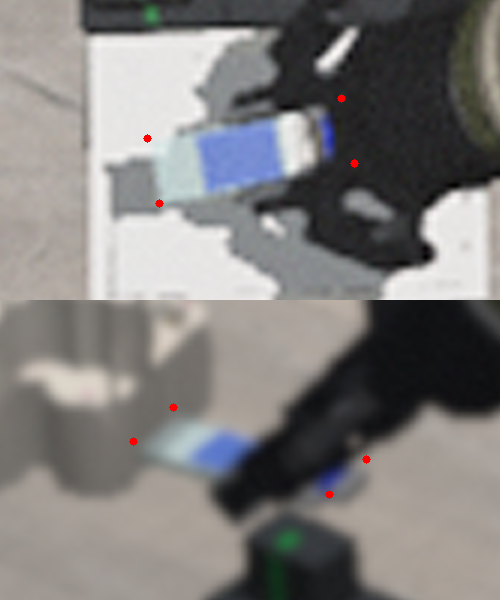

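The top view shows the label with its blue bar facing up, and both views match a level slide within a few mm. Lowering to about 75 mm over the panel.

Emit:
move_arm([
  [[-0.01,0,0.01,0,0,0],[-0.025,-0.001,0.025,0,0,0],[-0.04,-0.002,0.039,0,0,0],[-0.052,-0.002,0.051,0,0,0.2],[-0.06,-0.002,0.059,0,0,0.3],[-0.067,-0.002,0.066,0,0,0.3],[-0.067,-0.002,0.066,0,0,0.3],[-0.067,-0.002,0.066,0,0,0.3],[-0.067,-0.002,0.066,0,0,0.3],[-0.067,-0.002,0.066,0,0,0.3],[-0.067,-0.002,0.066,0,0,0.3],[-0.067,-0.002,0.066,0,0,0.3]],
])

```text
time: 19.2
tool_pos: [458.0, 130.2, 79.6]
tcp_rot: [-179.9, -45.1, 99.7]
ft_force: [0.3, -0.3, -0.7]
finger_gap: 29.1
```

Run:
```python
from p import *
stat(); b=snap('scene','scene9');a=snap('top','top9'); stat()
st=sensors.sense(); R=Ro.from_euler('xyz',st['tcp_rot'],degrees=True).as_matrix(); G=st['tool_pos']-11*R[:,2]
Rf=final()[1]; xs=R@(Rf.T@[0,0,1]); zs=R@(Rf.T@(-np.array([np.cos(np.radians(100)),np.sin(np.radians(100)),0])))
print(xs,'mid',G-9*zs)
c=lambda s,x0,y0,x1,y1,k: cv2.resize(s['color'][y0:y1,x0:x1,::-1],None,fx=k,fy=k,interpolation=cv2.INTER_CUBIC)
cv2.imwrite('pics/t.png',np.hstack([c(a,245,170,335,260,4),c(b,200,130,330,240,3.2727)[:360,:400]]))
```

```text
19.2 [458.  130.2  79.6] [-179.94  -45.1    99.74] [ 0.3  -0.35 -0.72] [-0.42 -0.01  0.03] 29.1 [-19.   12.1 110.2  38.5  85.  -41.9]
19.3 [457.8 130.2  79.5] [-179.91  -45.11   99.71] [-0.65 -0.35  0.27] [-0.38 -0.    0.03] 29.2 [-19.1  12.1 110.2  38.5  85.  -41.9]
[ 0.00139088 -0.00172302  0.99999755] mid [457.63658558 131.40220338  87.25641178]
```

View pics/t.png

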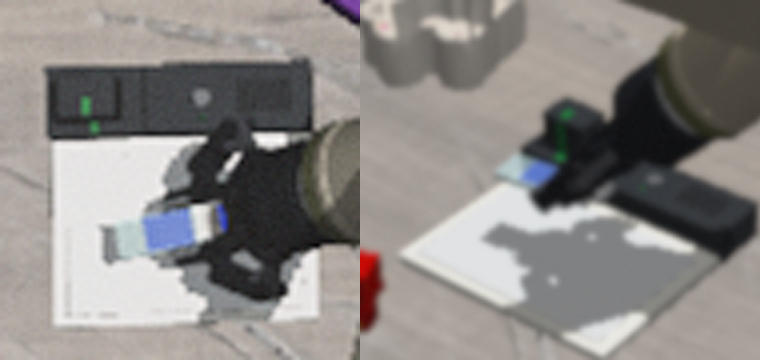

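The slide is level, label up, over the panel middle, clear of the panel and battery, and the battery is still home. A short settle, then hand in.

Emit:
move_arm([
  [[0,0,0,0,0,0],[0,0,0,0,0,0],[0,0,0,0,0,0],[0,0,0,0,0,0],[0,0,0,0,0,0]],
])

```text
time: 19.8
tool_pos: [457.8, 130.2, 79.3]
tcp_rot: [-179.9, -45.1, 99.7]
ft_force: [-0.1, 0.1, -0.8]
finger_gap: 29.4
```

Run:
```python
from p import *
stat(); print(sensors.sense()['qd'].round(2)); print(hand_in())
```

```text
19.8 [457.8 130.2  79.3] [-179.89  -45.12   99.7 ] [-0.13  0.13 -0.77] [-0.36 -0.12  0.01] 29.4 [-19.1  12.1 110.2  38.5  85.  -41.9]
[ 0.05  0.03 -0.07 -0.06 -0.02 -0.06]
the job is handed in; nothing more can be done
None
```

I plugged the small dark battery fully into its bay, green mark to green mark, and let go of it. I then lifted the blue slide out of its block and handed in at 19.8 s while still holding it, label side up, over the panel. The hand-in gave no verdict.

- **Battery:** It came to a firm stop at TCP z 49.7 mm, where I expected 49 to 50. Pictures after release show the head on the bar with its stripe in line with the bay mark. The first four tries at the bay stopped on the bar top with up to 43 N measured at the wrist, because the scene camera read about 4 mm low in y there. Sliding lightly along the bar found the opening, and it then went in where the top view had put it.
- **Slide:** The gripper reads 29.4 mm on the 30 mm slide. From the arm's pose, its middle is about 73 mm above the panel and within about 2 mm of the panel's centre. It is level to well under 1°. The top view shows the blue-barred label facing up, and the joints were still at hand-in.
- **Disagreement:** The two cameras differ by a few mm on the panel position, well inside the 35 mm allowed.
- **Bystanders:** The arm went nowhere near the rose slide, the vials or the tape. I did not measure them again at the end.

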